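# Seal the tin in the locking-plier lid press

## Robot

A 6-joint arm with a two-finger parallel gripper is mounted at the origin on a cart in front of the work surface, level with it; the furniture and walls round the work are solid. World frame = base frame: x ahead of the robot, y to its left, z up, the work surface at z = 0. Lengths are in m, angles in rad, forces in N, time in s.
With the tool pointing down it reaches from about 0.3 to 0.825 m from the base axis. Payload 5.4 kg.
Tool frame: the origin (TCP) lies at the very end of the fingers, on their centre line; the grasp point (between the pads) lies env.hold_point_z behind it (env.hold_point_z is the distance from the TCP to the grasp point, in m); z points along the fingers, y is the line along which they close (so a half turn about z gives the same grasp; the last joint's range is limited). The gripper opens to 92 mm and grips with 3 to 60 N. Pads are 20 mm wide; open, the fingers measure 128 mm over their backs; the gripper's body (75 mm by 189 mm) begins 69 mm behind the grasp point.
Start: joints at [-1.518, 0.158, 1.597, -0, 1.386, -0.21], TCP at [0.149, -0.555, 0.215] pointing down, gripper open.
Joint ranges: [-2.91, 2.91], [-0.94, 2.29], [0.18, 2.7], [-1.29, 4.43], [0.17, 2.64], [-3, 3]. Speed limits (rad/s): [2.57, 2.57, 3.14, 3.14, 3.14, 3.14].

## Interface

Orientations are given as a unit quaternion [x, y, z, w].
In Python, from station import env gives the robot as it stands.
- The arm moves only by the shell command python3 -m inch 'ROWS' [FORCE]. ROWS is JSON, a list that holds one entry, the list of rows, each a list of 5 numbers: the shift along the tool's x, y, z in mm, then the turn about the tool's z in degrees, then the finger opening in mm, from 0 to 91.9. In form: [[[x, y, z, yaw, gripper], ...]]. A call has 1 to 10 rows; each row shifts and turns the commanded pose from where the row before left it, along the tool's axes as they then stand; what a row does not reach is not made up. A row lasts 1/12 s, in which the tool goes at most 41.7 mm and 7.16 degrees, less where a joint would pass 70% of its speed; a pose out of reach is approached as far as the arm can. A call is refused whole if a number of a shift passes 41.7 or a number of a turn 7.16, either way. A call with a gripper value outside its range is refused whole. The fingers move at their own pace and stop on an object; FORCE is the grip in N (left out, the last holds). Time passes only in rows, so rows that do not move let the fingers close. It gives the time, the measured TCP pose, the force, the opening and the grip force at its end, in the units of the state.
- env.get_state(): the state, without advancing time (a new reading comes with each control period).
- env.snapshot(name): name is "scene" or "side" or "wrist"; returns a dict with "img" (480x640x3 uint8, blue, green, red), "camera_matrix" (3x3 intrinsics, pixels), "k1" (the pictures are not rectified: a ray, as slopes to the right and down, at radius r is drawn at 1 + k1 r^2 times it, then the intrinsics apply), "R" (3x3) and "t" (3): a world point X has camera coordinates R X + t. Camera axes: x right, y down, z forward; pixel columns grow to the right and rows downward; lengths in m; the calibration is good to about 2 mm. A picture is of the moment at which its call begins. There is no depth.
- env.sign_off(): hands the job in; it is judged then, once.
Trained networks look in a picture, given as the dict that the camera call returned (one of the last four; its "shot" number tells which), for a name from the list of things; names that differ only in an ending like _2 or _b are one class to them, and where a whole thing is asked for, a point or a joint stands for the part that bears it (a point fixed in the world has none). Each returns a list of dicts, best first, with "confidence" (0 to 1); they miss things now and then, are a little off and sometimes report something else, mostly with a low value. They report only what shows in the picture. A call takes as long as a camera call. They do not tell look-alikes from the thing itself.
- env.outline_of(target, picture): "pixels" (480x640 bool, what is visible of it) and "bbox" ([left, top, right, bottom] in pixels, round what is visible of it).
The state is a dict: "clock": time; "joint_pos": joint angles; "qvel": joint speeds; "tau": joint torques, N m; "tcp_pos": TCP position; "tool_rot": TCP orientation; "ft_force": force on the tool from outside, world axes, zero at the start; "torque": the same for the moment, N m; "grip_width": finger opening in m; "gripper_force": force on a finger pad.
Only numpy, scipy, OpenCV 4.12 (cv2) and the standard library are available. Lean on these libraries where they do the work, as an engineer would, in place of code of your own. Each camera call takes 0.05 s, during which the arm holds its last target. There are 200 camera calls.

## Task

Press the lid fully onto the tin that lies in the lid press: squeeze the press's two handles together until they snap over centre, and let go so that they stay locked by themselves. Then pull the release lever sideways so that the handles spring open again, and leave the shut tin lying in its cradle; do not disturb the other things on the worktop.

Things in the scene. Friction and masses are not known exactly. Their poses are not given: they have to be found in the camera images.
- press: Fixed lid press shaped like locking pliers lying level, 65 mm above the worktop, on an oak base 165 x 200 x 14 mm; steel pivot block (top z = 83 mm), C jaws, two black handles. Origin on the worktop under the pivots. x axis: from handles (they end at x = -0.107) to jaws (tin at x = +0.085); y axis: to the left handle and moving jaw. The base ends at x = -0.038: nothing lies under the handles.
- squeeze_point (a point): Point midway between the two handles, 70 mm behind the pivots, 65 mm above the worktop: the place to squeeze. Axes as the press. The handles close along the press's y; outside to outside they measure 63 mm here when open, 36 mm when locked. Handles 12 mm thick, 22 mm tall (z = 54 to 76 mm). A tall cabinet stands on the robot's right (about y < -0.15 from x = 0.5 on): swing in close to the base.
- handle_left (a joint): Angle of the left (+y) handle, rad: 0 = sprung open, dead centre 0.13, 0.19 = locked at its stop. The right handle is geared to it as its mirror image. A spring opens the handles below dead centre and holds them at the stop beyond it; squeezing takes about 8 to 12 N on each handle at the squeeze point.
- release_lever (a joint): Angle of the release lever on the left handle, rad: 0 = at rest (light return spring), up to 0.5. Positive moves the tab towards the press's +y. With the handles locked, swinging it about 0.35 rad (tab travel about 25 mm, 2 to 5 N) forces the handles back past dead centre; they then spring open and the lever returns when let go.
- lever_tab (a point): Upright tab at the rear end of the dark steel release lever, behind the handle ends: a plate 22 mm along the press's x, 8 mm along y, z = 60 to 108 mm. The point is its middle at z = 95 mm, 146 mm behind the pivots. Handles locked: it lies on the press's centre line (y = 0); open: about 28 mm to +y. Its -y side is free to push on; it can also be pinched from above.
- tin: Loose plain metal tin, 58 mm in diameter, 80 mm long when shut, lying in the wooden V cradle across the press, its axis along the press's y, the lid at its +y end by the moving jaw. Origin on its axis, at half the shut length.
- tin_lid (a joint): How far the 61 mm wide push-on steel lid stands out from fully shut, m: 0 = shut; it starts 4 to 6.5 mm out and is held by about 5 N of friction. Closing the handles over centre drives it to within 1 mm of shut.
- cradle_point (a point): Middle of the tin's place in the cradle, 65 mm above the worktop; the shut tin's origin lies within about 5 mm of it.
- lemon: A lemon, 78 x 55 x 56 mm, bystander.
- espresso_cup: A white espresso cup, 63 x 89 x 50 mm, bystander.
- tuna_tin: A flat food tin, 86 mm in diameter and 40 mm high, bystander.
Things that resemble listed ones, but are neither listed nor needed, are in the scene too. What is shaped like the tin but orange is not meant.

How it is judged:
On the way, in this order (a step that is already met when the one before it is completed fails the run):
1. the handles are locked over centre by themselves, with the fingers off the press, and the lid is shut to within 2 mm (value of joint handle_left above 0.172 rad and contact force between the fingers and press below 0.3 N and value of joint tin_lid below 0.002 m), for 0.3 s.
2. the release lever is pulled (value of joint release_lever above 0.15 rad).
At the end, for the whole second after the job is handed in: The handles are sprung open (within 0.03 rad of 0) and the release lever is back at rest (below 0.1 rad), the lid is shut to within 2 mm, and the tin lies still in the cradle, within 12 mm of the middle of its place and within 0.15 rad of the press's y axis (value of joint handle_left below 0.03 rad and value of joint release_lever below 0.1 rad and value of joint tin_lid below 0.002 m and distance between tin and cradle_point below 0.012 m and angle between the y axis of tin and the y axis of press, either way round below 0.15 rad and linear speed of tin below 0.02 m/s); the robot touches nothing.
It fails at once if a bystander (lemon, cup or food tin) is moved by more than 3 cm (distance of any of lemon, espresso_cup, tuna_tin from where it was at the start of the episode above 0.03 m).
It also fails if it takes over 45 s, if anything falls off the work surface, if the arm or the gripper's body presses on something with over 40 N, if the wrist force passes 120 N, or if a joint passes its speed limit or range.

## Working session

There is one attempt and no reset: what is moved stays moved. The work goes in short steps, Python scripts to look and compute and a shell command to move; the robot and the scene stay as the last step left them, time stands still between calls to the robot, and variables do not carry over. Pictures are saved under pics/ and viewed, at most 10 in all, crops included, and the job is handed in when it is done.

```bash
ls; mkdir -p pics
cat > h.py <<'E'
from station import env
import numpy as np, cv2
from scipy.spatial.transform import Rotation as Ro
def ray(p,uv):
    K=p["camera_matrix"];k=p["k1"]
    d=np.array([(uv[0]-K[0,2])/K[0,0],(uv[1]-K[1,2])/K[1,1]]);s=d.copy()
    for _ in range(30): s=d/(1+k*(s@s))
    R=np.array(p["R"]);t=np.array(p["t"])
    return -R.T@t, R.T@np.array([s[0],s[1],1])
def at(p,uv,z):
    o,d=ray(p,uv); return o+d*(z-o[2])/d[2]
def px(p,X):
    c=np.array(p["R"])@np.array(X)+p["t"];s=c[:2]/c[2];s=s*(1+p["k1"]*(s@s));K=p["camera_matrix"]
    return np.array([K[0,0]*s[0]+K[0,2],K[1,1]*s[1]+K[1,2]])
E
python3 - <<'E'
from h import *
print(env.hold_point_z, env.get_state())
ps=[]
for n in["scene","side"]:
    p=env.snapshot(n);cv2.imwrite(f"pics/{n}0.png",p["img"])
    for t in["press","tin","lever_tab","lemon","espresso_cup","tuna_tin"]:
        for o in env.outline_of(t,p)[:3]:
            m=o["pixels"];v,u=np.nonzero(m)
            print(n,t,round(o["confidence"],2),o["bbox"],u.mean().round(),v.mean().round(),at(p,(u.mean(),v.mean()),.065 if t in("press","tin") else .03).round(3))
E
```

```text
pics
0.0187 {'clock': 0.0, 'joint_pos': array([-1.51808532e+00,  1.59083082e-01,  1.59821770e+00, -8.44847030e-06,
        1.38617541e+00, -2.10102631e-01]), 'qvel': array([ 0.0009571 , -0.00096016,  0.00137437,  0.0007329 , -0.0004212 ,
        0.0007953 ]), 'tau': array([-1.28542270e-03, -3.85569584e+01, -3.22108662e+01,  7.00580492e-02,
        3.77418450e-02, -1.46616280e-04]), 'tcp_pos': array([ 0.14932633, -0.55463067,  0.21360707]), 'tool_rot': array([ 9.91377999e-01,  1.31029675e-01,  6.98979534e-05, -9.39180892e-04]), 'ft_force': array([-1.08058126,  0.45908898,  1.07833956]), 'torque': array([-0.02868611, -0.01015135, -0.04010894]), 'gripper_force': 0.0, 'grip_width': 0.09196657040307311}
scene press 0.86 [246.9, 203.7, 344.1, 263.2] 296.0 237.0 [0.561 0.18  0.065]
scene press 0.37 [225.0, 270.3, 258.2, 303.4] 241.0 284.0 [0.465 0.416 0.065]
scene tin 0.98 [364.5, 219.1, 403.3, 245.2] 384.0 233.0 [0.432 0.015 0.065]
scene tin 0.6 [262.9, 199.5, 304.6, 226.1] 284.0 212.0 [0.698 0.098 0.065]
scene tin 0.56 [266.5, 308.9, 319.2, 354.8] 293.0 330.0 [0.272 0.453 0.065]
scene lev
[... 317 characters left out ...]
ne tuna_tin 0.9 [256.9, 278.8, 300.5, 310.9] 279.0 294.0 [0.432 0.347 0.03 ]
side press 0.58 [242.2, 209.8, 355.3, 270.0] 296.0 242.0 [0.574 0.193 0.065]
side tin 0.94 [252.3, 206.8, 292.7, 234.9] 273.0 219.0 [0.692 0.094 0.065]
side tin 0.93 [341.3, 321.9, 400.2, 366.5] 372.0 342.0 [0.299 0.463 0.065]
side tin 0.65 [351.8, 215.2, 391.9, 236.2] 372.0 224.0 [0.453 0.032 0.065]
side lever_tab 0.58 [339.2, 221.0, 361.6, 244.2] 351.0 236.0 [0.504 0.042 0.03 ]
side lemon 0.86 [379.1, 285.8, 410.3, 317.2] 394.0 304.0 [0.315 0.297 0.03 ]
side espresso_cup 0.75 [251.5, 285.0, 300.4, 317.3] 275.0 301.0 [0.522 0.376 0.03 ]
side tuna_tin 0.93 [299.4, 282.2, 346.8, 328.1] 322.0 306.0 [0.435 0.354 0.03 ]
```

Run:
```python
import cv2
a=cv2.imread("pics/scene0.png");cv2.imwrite("pics/scene_c.png",cv2.resize(a[170:370,190:450],None,fx=3,fy=3,interpolation=cv2.INTER_CUBIC))
```

```text
(no output)
```

View pics/scene0.png

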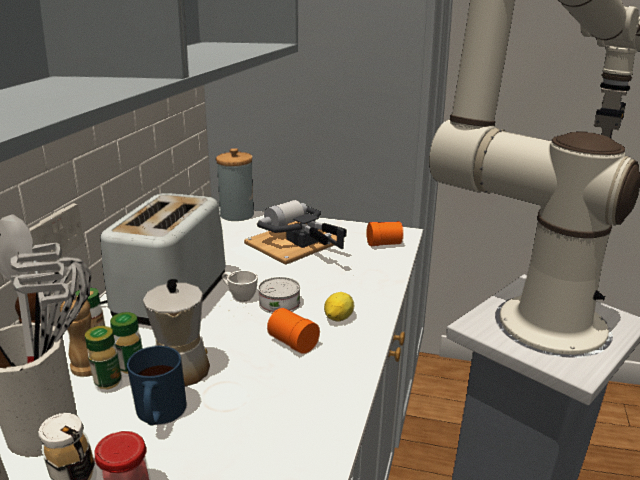

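View pics/scene_c.png

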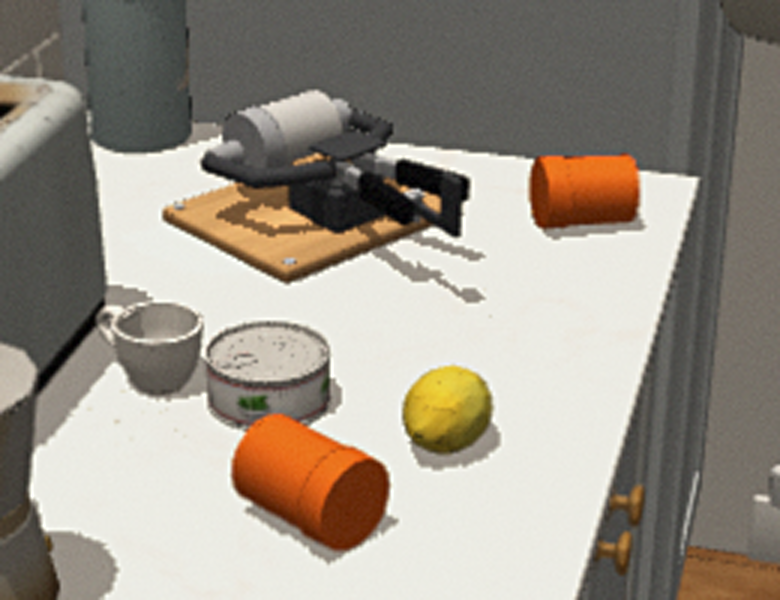

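The tin in the press is the grey one at (285,213). The look-alikes are the orange cans at (384,233) and (293,330). The press is at about (296,237), with the lever tab at about (340,240).

Run:
```python
from h import *
import pickle
p=env.snapshot("scene");q=env.snapshot("side")
c=q["img"];cv2.imwrite("pics/side_c.png",cv2.resize(c[180:300,220:420],None,fx=4,fy=4,interpolation=cv2.INTER_CUBIC))
pickle.dump((p,q),open("ps.pkl","wb"))
for uv in[(285.7,262.7),(245,241),(336.7,238)]: print(at(p,uv,.014).round(3))
print("tab",at(p,(341,229),.108).round(3),"tin",at(p,(285,213),.065).round(3))
def tri(a,ua,b,ub):
    A=[];y=[]
    for P,u in((a,ua),(b,ub)):
        o,d=ray(P,u);d/=np.linalg.norm(d);M=np.eye(3)-np.outer(d,d);A.append(M);y.append(M@o)
    return np.linalg.lstsq(np.vstack(A),np.hstack(y),rcond=None)[0]
print(tri(p,(284,212),q,(273,219)),tri(p,(338,238),q,(351,236)))
print(Ro.from_quat(env.get_state()["tool_rot"]).as_matrix().round(3))
```

```text
[0.553 0.222 0.014]
[0.715 0.215 0.014]
[0.569 0.034 0.014]
tab [0.452 0.145 0.108] tin [0.692 0.1   0.065]
[0.68132574 0.11271273 0.07423978] [0.46330321 0.14235882 0.08002534]
[[ 0.966  0.26   0.   ]
 [ 0.26  -0.966 -0.   ]
 [-0.     0.    -1.   ]]
```

View pics/side_c.png

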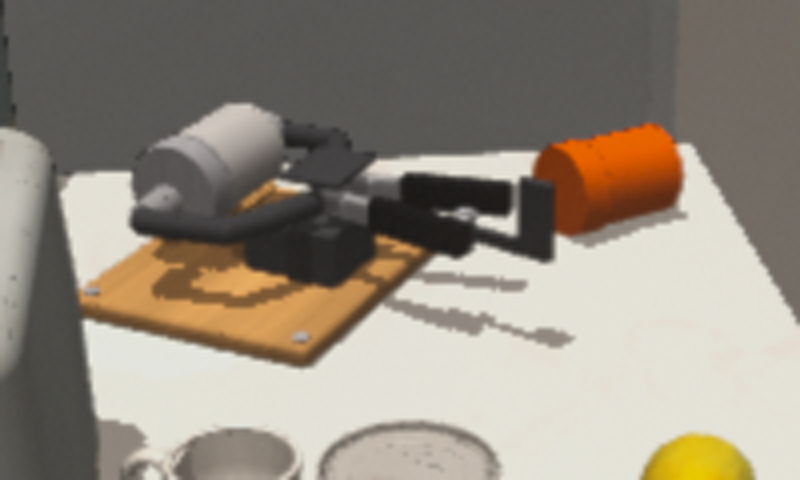

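Side crop: the grey tin lies in the press at about (271,220) in the full picture, with the tab at (354,235). The orange can to its right is a decoy. Estimated press pose: origin about (0.60, 0.13), yaw about 0. I'll go to a viewpoint above the handles.

```bash
python3 -m inch '[[[17,-29,-10,0,91],[17,-29,-10,0,91],[17,-29,-10,0,91],[17,-29,-10,0,91],[17,-29,-10,0,91],[17,-29,-10,0,91],[26,-20,0,0,91],[26,-20,0,0,91],[26,-20,0,0,91],[26,-20,0,0,91]]]' && python3 -m inch '[[[26,-20,0,0,91],[26,-20,0,0,91],[26,-20,0,0,91],[26,-20,0,0,91],[18,-25,-5,0,91],[18,-25,-5,0,91],[18,-25,-5,0,91],[18,-25,-5,0,91],[18,-25,0,0,91],[18,-25,0,0,91]]]'  && python3 -m inch '[[[18,-25,0,5,91],[18,-25,0,5,91],[0,0,0,5,91],[0,0,0,0,91],[0,0,0,0,91],[0,0,0,0,91]]]'
python3 - <<'E'
from h import *
s=env.get_state();print(s["tcp_pos"],s["joint_pos"],Ro.from_quat(s["tool_rot"]).as_matrix().round(3))
p=env.snapshot("wrist");cv2.imwrite("pics/w1.png",p["img"])
for t in["press","tin","lever_tab","handle_left"]:
    for o in env.outline_of(t,p)[:2]:
        v,u=np.nonzero(o["pixels"]);print(t,o["confidence"],o["bbox"],u.mean(),v.mean())
import pickle;pickle.dump(p,open("w1.pkl","wb"))
E
```

```text
clock: 1.63
tcp_pos: [0.2829, -0.2552, 0.275]
tool_rot: [0.991, 0.131, 0.0, 0.001]
ft_force: [0.5, -1.1, -0.2]
grip_width: 0.0909
gripper_force: 0.0
clock: 2.47
tcp_pos: [0.4278, 0.0223, 0.2952]
tool_rot: [0.991, 0.131, 0.001, 0.0]
ft_force: [1.1, -0.3, 0.1]
grip_width: 0.091
gripper_force: 0.0
clock: 2.97
tcp_pos: [0.4514, 0.0767, 0.2946]
tool_rot: [1.0, 0.001, 0.0, 0.0]
ft_force: [-0.2, -0.0, 0.4]
grip_width: 0.0914
gripper_force: 0.0
[0.45137043 0.07674916 0.29463416] [-9.64114836e-02 -1.98404118e-01  1.79176739e+00 -1.78117483e-04
  1.54816602e+00  1.47209324e+00] [[ 1.     0.002  0.   ]
 [ 0.002 -1.    -0.   ]
 [ 0.     0.    -1.   ]]
press 0.84 [202.0, 0.0, 383.0, 226.5] 292.8358939230844 64.43859477443976
tin 0.95 [246.7, 0.9, 332.8, 10.2] 290.9675675675676 2.810810810810811
tin 0.88 [383.2, 140.2, 470.6, 216.7] 428.5196540880503 177.83647798742138
lever_tab 0.89 [252.4, 139.3, 280.1, 220.6] 266.30470347648264 191.03680981595093
handle_left 0.67 [253.0, 84.9, 279.4, 225.5] 267.4853113983549 147.5252643948296
```

View pics/w1.png

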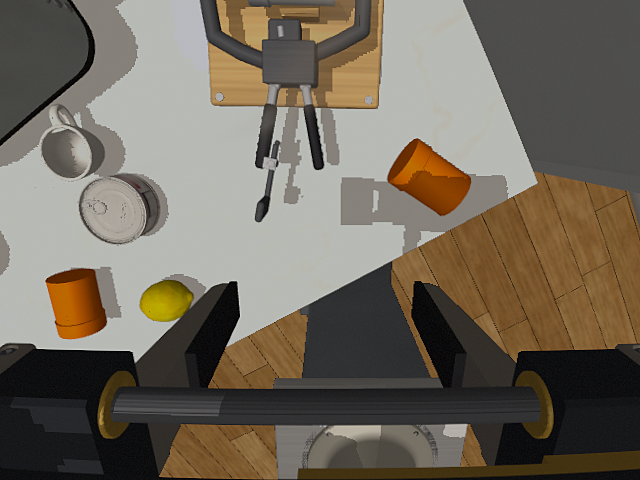

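The wrist view shows the press from above: base corners (211,105) and (378,108), handle ends (260,166) and (319,168), tab about (263,208), and the tin at the top edge. The orange cans stand well clear.

Run:
```python
from h import *
import pickle
p=pickle.load(open("w1.pkl","rb"))
for n,uv,z in[("baseL",(211,105),.014),("baseR",(379,109),.014),("hL",(260,166),.076),("hR",(320,168),.076),("blockL",(263,84),.075),("blockR",(316,86),.075),("tab",(264,199),.108),("tab2",(258,221),.06)]: print(n,at(p,uv,z).round(4))
bl=at(p,(211,105),.014);br=at(p,(379,109),.014);d=(bl-br)[:2];print(np.linalg.norm(d));d/=np.linalg.norm(d)
y=d;x=np.array([d[1],-d[0]]);O=(bl+br)[:2]/2+.038*x;print("yaw",np.arctan2(x[1],x[0]),"O",O,"sq",O-.07*x,"tablocked",O-.146*x,"tin",O+.085*x)
```

```text
baseL [0.566 0.213 0.014]
baseR [0.5614 0.0136 0.014 ]
hL [0.5    0.1468 0.076 ]
hR [0.4979 0.0828 0.076 ]
blockL [0.5817 0.1402 0.075 ]
blockR [0.5797 0.0868 0.075 ]
tab [0.4703 0.1386 0.108 ]
tab2 [0.4357 0.155  0.06  ]
0.19939659792162648
yaw -0.023193059574570032 O [0.6017222  0.11242144] sq [0.53174102 0.11404481] tablocked [0.45576146 0.11580733] tin [0.68669934 0.11045021]
```

```bash
python3 -m inch '[[[20,-9,0,1.3,91],[20,-9,0,0,91],[20,-9,10,0,91],[20.5,-10,25,0,91],[0,0,35,0,91],[0,0,35,0,91],[0,0,35,0,91],[0,0,20,0,91],[0,0,0,0,91],[0,0,0,0,91]]]'
python3 - <<'E'
from h import *
s=env.get_state();print(s["tcp_pos"],Ro.from_quat(s["tool_rot"]).as_matrix().round(3))
p=env.snapshot("wrist");cv2.imwrite("pics/w2.png",p["img"])
O=np.array([.6017,.1124]);x=np.array([1,-.0232]);y=np.array([.0232,1])
for a in[(-.107,.0315,.076),(-.107,-.0315,.076),(-.07,.0,.076),(-.146,.028,.108)]: print(a,px(p,[*(O+a[0]*x+a[1]*y),a[2]]))
E
```

```text
clock: 4.05
tcp_pos: [0.532, 0.1127, 0.1341]
tool_rot: [1.0, -0.011, -0.001, -0.0]
ft_force: [0.2, -0.3, -0.2]
grip_width: 0.0909
gripper_force: 0.0
[0.53198439 0.11273596 0.13410761] [[ 1.    -0.022 -0.002]
 [-0.022 -1.     0.   ]
 [-0.002  0.    -1.   ]]
(-0.107, 0.0315, 0.076) [279.39043539 310.58973082]
(-0.107, -0.0315, 0.076) [368.47886884 310.73286963]
(-0.07, 0.0, 0.076) [323.96162841 261.60955284]
(-0.146, 0.028, 0.108) [281.21307905 386.69015904]
```

View pics/w2.png

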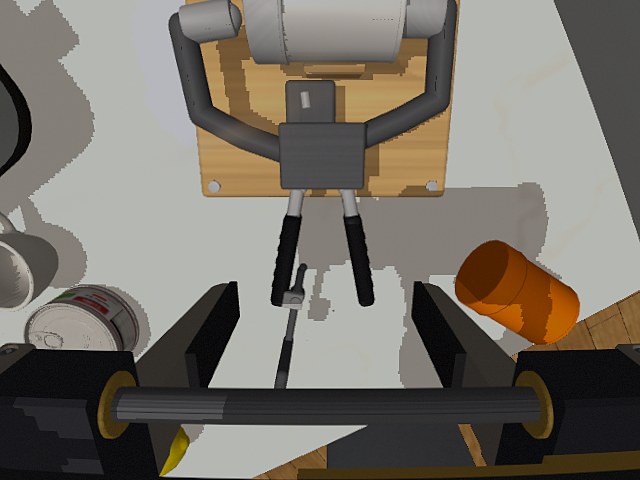

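The wrist view shows the handles centred between the fingers: ends at about (283,304) and (366,304), midline at column 323 against 324 predicted. The grey tin is in the jaws. I'll lower and squeeze.

```bash
python3 -m inch '[[[0,-1,30,0,91],[0,0,30,0,91],[0,0,20,0,91],[0,0,8,0,91],[0,0,0,0,91],[0,0,0,0,91]]]' 25 && python3 -m inch '[[[0,0,0,0,65],[0,0,0,0,60],[0,0,0,0,55],[0,0,0,0,50],[0,0,0,0,45],[0,0,0,0,40],[0,0,0,0,36],[0,0,0,0,33],[0,0,0,0,33],[0,0,0,0,33]]]' 25 && python3 -m inch '[[[0,0,0,0,33],[0,0,0,0,33],[0,0,0,0,33],[0,0,0,0,33]]]'
```

```text
clock: 4.6
tcp_pos: [0.5344, 0.1139, 0.0487]
tool_rot: [1.0, -0.011, 0.002, 0.0]
ft_force: [0.4, -0.8, 0.9]
grip_width: 0.0909
gripper_force: 0.0
clock: 5.43
tcp_pos: [0.5314, 0.1149, 0.0469]
tool_rot: [1.0, -0.011, -0.001, -0.001]
ft_force: [-5.3, 3.3, 5.6]
grip_width: 0.0356
gripper_force: 25.0
clock: 5.77
tcp_pos: [0.5314, 0.1149, 0.0469]
tool_rot: [1.0, -0.011, -0.001, -0.001]
ft_force: [-5.5, 4.0, 6.1]
grip_width: 0.0353
gripper_force: 25.0
```

```bash
python3 -m inch '[[[0,0,0,0,45],[0,0,0,0,60],[0,0,0,0,75],[0,0,0,0,80],[0,0,0,0,80],[0,0,0,0,80],[0,0,0,0,80],[0,0,0,0,80]]]' && python3 -m inch '[[[0,0,-20,0,80],[0,0,-30,0,80],[0,0,-30,0,80],[-15,0,-20,0,80],[-20,0,-20,0,80],[-20,0,-20,0,80],[-15,0,0,0,80],[0,0,0,0,80],[0,0,0,0,80],[0,0,0,0,80]]]'
python3 - <<'E'
from h import *
s=env.get_state();print(s["tcp_pos"],Ro.from_quat(s["tool_rot"]).as_matrix().round(3))
p=env.snapshot("wrist");cv2.imwrite("pics/w3.png",p["img"])
O=np.array([.6017,.1124]);x=np.array([1,-.0232]);y=np.array([.0232,1])
for a in[(-.107,.017,.076),(-.107,-.017,.076),(-.146,0,.108),(-.146,.028,.108)]: print(a,px(p,[*(O+a[0]*x+a[1]*y),a[2]]))
for o in env.outline_of("lever_tab",p)[:2]:
        v,u=np.nonzero(o["pixels"]);print(o["confidence"],o["bbox"],u.mean(),v.mean())
E
```

```text
clock: 6.43
tcp_pos: [0.5327, 0.114, 0.0466]
tool_rot: [1.0, -0.011, 0.0, 0.0]
ft_force: [-0.5, 0.1, -0.2]
grip_width: 0.0795
gripper_force: 0.0
clock: 7.27
tcp_pos: [0.4629, 0.1154, 0.1861]
tool_rot: [1.0, -0.011, -0.0, 0.0]
ft_force: [0.5, 0.7, -0.5]
grip_width: 0.08
gripper_force: 0.0
[0.4628546  0.11542095 0.18608277] [[ 1.    -0.022 -0.   ]
 [-0.022 -1.    -0.   ]
 [-0.     0.    -1.   ]]
(-0.107, 0.017, 0.076) [303.99955657 200.3313772 ]
(-0.107, -0.017, 0.076) [347.18753967 200.40307522]
(-0.146, 0, 0.108) [325.53024166 261.01365827]
(-0.146, 0.028, 0.108) [287.38884229 260.94126872]
0.63 [319.0, 154.5, 329.4, 276.3] 324.5321782178218 223.2450495049505
```

View pics/w3.png

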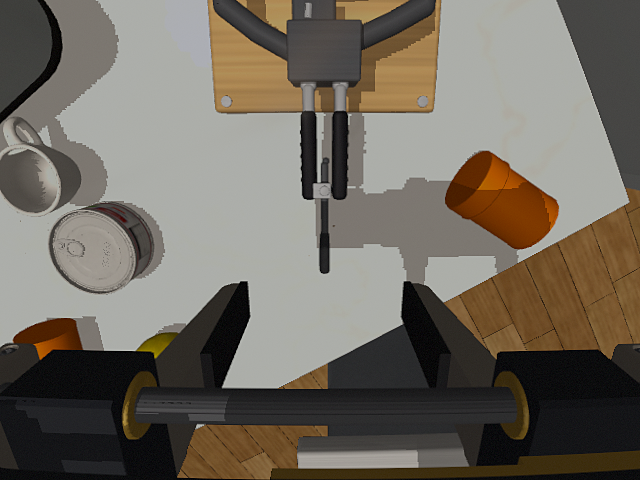

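The picture shows the handles parallel and locked with the fingers off; the tab is on the centre line at about (324,250). Next I'll straddle the tab and push to +y with the right finger.

```bash
python3 -m inch '[[[-7,0,25,0,60],[0,0,30,0,60],[0,0,30,0,60],[0,0,20,0,60],[0,0,0,0,60],[0,-8,0,0,60],[0,-8,0,0,60],[0,-5,0,0,60],[0,-5,0,0,60],[0,0,0,0,60]]]' && python3 -m inch '[[[0,-4,0,0,60],[0,-4,0,0,60],[0,-4,0,0,60],[0,-4,0,0,60],[0,0,0,0,60]]]'
```

```text
clock: 8.2
tcp_pos: [0.4572, 0.1428, 0.0829]
tool_rot: [1.0, -0.01, 0.001, -0.0]
ft_force: [0.0, 0.1, 0.8]
grip_width: 0.0601
gripper_force: 0.1
clock: 8.62
tcp_pos: [0.457, 0.1582, 0.0819]
tool_rot: [1.0, -0.011, 0.0, -0.0]
ft_force: [0.7, -1.1, 0.5]
grip_width: 0.0602
gripper_force: 0.8
```

```bash
python3 -m inch '[[[0,-4,0,0,60],[0,-3,0,0,60],[0,-3,0,0,60],[0,0,0,0,60]]]' && python3 -m inch '[[[0,-3,0,0,60],[0,-3,0,0,60],[0,0,0,0,60],[0,0,0,0,60],[0,0,0,0,60]]]'
```

```text
clock: 8.95
tcp_pos: [0.456, 0.1683, 0.0812]
tool_rot: [1.0, -0.011, -0.001, -0.0]
ft_force: [-1.3, -0.7, 0.5]
grip_width: 0.0599
gripper_force: 0.7
clock: 9.37
tcp_pos: [0.4566, 0.1737, 0.0814]
tool_rot: [1.0, -0.011, -0.0, -0.0]
ft_force: [-1.2, -0.8, -0.2]
grip_width: 0.0599
gripper_force: 0.4
```

```bash
python3 -m inch '[[[0,5,0,0,60],[0,7,0,0,60],[0,8,0,0,60],[0,0,-15,0,60],[0,0,-30,0,60],[0,0,-40,0,60],[0,0,-40,0,60],[0,0,0,0,60],[0,0,0,0,60],[0,0,0,0,60]]]'
python3 - <<'E'
from h import *
p=env.snapshot("wrist");cv2.imwrite("pics/w4.png",p["img"])
E
```

```text
clock: 10.2
tcp_pos: [0.4563, 0.1531, 0.2061]
tool_rot: [1.0, -0.011, -0.0, 0.0]
ft_force: [-0.8, -0.3, 0.3]
grip_width: 0.0603
gripper_force: 0.0
```

View pics/w4.png

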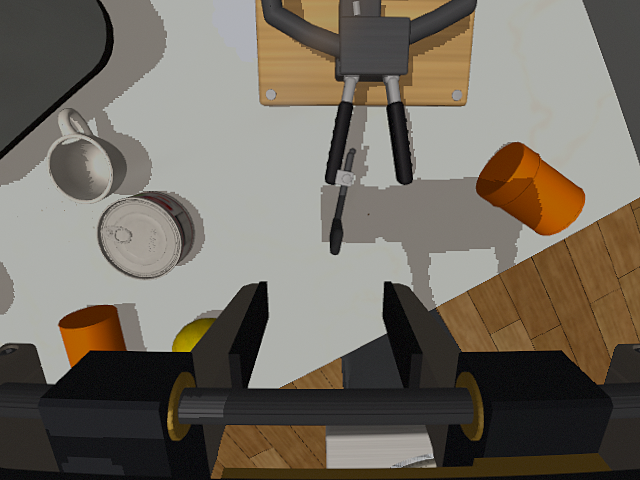

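The handles are sprung open (ends at (331,180) and (405,180)) and the lever is back at (337,235). One more look at the tin.

Run:
```python
from h import *
a=cv2.imread("pics/side0.png");p=env.snapshot("side");b=p["img"]
f=lambda c:cv2.resize(c[190:280,235:368],None,fx=3,fy=3,interpolation=cv2.INTER_CUBIC)
cv2.imwrite("pics/cmp.png",np.hstack([f(a),f(b)]))
for o in env.outline_of("tin",p)[:3]: print(o["confidence"],o["bbox"])
```

```text
0.97 [252.7, 206.4, 291.4, 233.2]
0.91 [351.9, 215.2, 391.6, 239.1]
```

View pics/cmp.png

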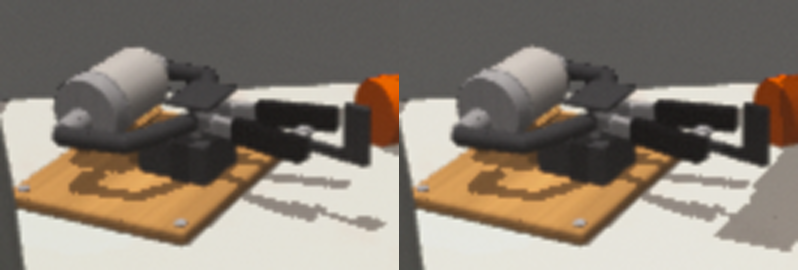

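The tin is still in its cradle with the lid pushed in, the press is open and the lever is at rest.

```bash
python3 -c "
from station import env
print(env.sign_off())"
```

```text
the job is handed in; nothing more can be done
None
```

The handles locked with the fingers off and the lever sprang them open again. In the last pictures the tin lies in its cradle with the lid apparently shut, and nothing else was disturbed; I handed the job in about 10 s into the 45 s limit, with no verdict returned.

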